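# Put the wax carvers away in their cassette and close the bail

## Task

Put away the three wax carvers that lie on or right beside the grey mat (red, blue and silver-grey handles, metal blades at both ends; not the tools at the back of the bench): lay each one down in the cassette in the cradle of its own colour (the silver-grey one in the white cradle), seated in both saddles with its handle centred lengthwise. Then swing the wire bail down over them until it is fully closed; leave the two brushes where they lie.

Things in the scene. Friction and masses are not known exactly. Their poses are not given: they have to be found in the camera images.
- red_carver: Wax carver with a dark red handle: straight, 164 mm long; handle the middle 100 mm, 8 mm wide, 9 mm high; a thin bare-metal blade at each end; 24 g. Lies on the work surface (z = 0), roughly pointing away from the robot. Origin: mid-length, underside; y axis along the tool, z up. Grasp the middle of the handle.
- blue_carver: Wax carver with a dark blue handle: straight, 164 mm long; handle the middle 100 mm, 8 mm wide, 9 mm high; a thin bare-metal blade at each end; 24 g. Lies on the work surface (z = 0), roughly pointing away from the robot. Origin: mid-length, underside; y axis along the tool, z up. Grasp the middle of the handle.
- silver_carver: Wax carver with a whitish silver-grey handle: straight, 164 mm long; handle the middle 100 mm, 8 mm wide, 9 mm high; a thin bare-metal blade at each end; 24 g. Lies on the work surface (z = 0), roughly pointing away from the robot. Origin: mid-length, underside; y axis along the tool, z up. Grasp the middle of the handle.
- red_cradle: Red silicone cradle for the red carver, one of three 44 mm apart in the fixed cassette. Two saddles, 10 mm thick, 62 mm free between them for the fingers; notches 13 mm wide, flaring to 25 at the mouth. Origin: centre, on the pan floor (z = 6 mm). x: along the instrument, towards the bail's hinge; y across; z up. Notch floors (where a seated carver's underside rests) at z 10, saddle tips at z 27 mm.
- blue_cradle: Blue silicone cradle for the blue carver, one of three 44 mm apart in the fixed cassette. Two saddles, 10 mm thick, 62 mm free between them for the fingers; notches 13 mm wide, flaring to 25 at the mouth. Origin: centre, on the pan floor (z = 6 mm). x: along the instrument, towards the bail's hinge; y across; z up. Notch floors (where a seated carver's underside rests) at z 10, saddle tips at z 27 mm.
- white_cradle: White silicone cradle for the silver-grey carver, one of three 44 mm apart in the fixed cassette. Two saddles, 10 mm thick, 62 mm free between them for the fingers; notches 13 mm wide, flaring to 25 at the mouth. Origin: centre, on the pan floor (z = 6 mm). x: along the instrument, towards the bail's hinge; y across; z up. Notch floors (where a seated carver's underside rests) at z 10, saddle tips at z 27 mm.
- red_brush: Fine hair brush with a light red tapering handle and a dark hair tip at ONE end only, 161 mm long, 8 mm thick; lies among the carvers and looks like one, but does not belong in the cassette. Origin: mid-length, underside; y along it.
- white_brush: Fine hair brush with a cream-white tapering handle and a dark hair tip at ONE end only, 176 mm long, 8 mm thick; lies among the carvers and looks like one, but does not belong in the cassette. Origin: mid-length, underside; y along it.
- bail (a joint): Angle of the bail, a U of 6 mm steel wire (arms 75 mm, 134 mm wide) hinged across the far end of the metal cassette (pan 200 x 150 mm, walls 21 mm high): 0 closed, level over the handles; pi/2 upright; starts 1.7 to 1.98, leaning away from the robot. Hinge line along the cradles' y, z = 32 mm, 95 mm beyond the cradle centres along their x. Stays where left; about 1 N at the bar moves it.
- bail_grip (a point): Middle of the bail's cross bar, centre of its black rubber sleeve (10 mm thick, 50 mm long, along the cradles' y), 75 mm from the hinge line. Closed: z = 32 mm, 20 mm from the cassette's centre towards the hinge, sleeve 2 mm above the middle handle. Can be pinched from above or pushed over from behind, then pressed down.
Mind the look-alikes: they are no part of the job. There is more than one size of the blue_carver; the one meant has the size given above.

How it is judged:
By the outcome, as a careful person would: the job done as asked, in the order asked, and still so for the second after the job is handed in, with the robot touching nothing.
It also fails if it takes over 93 s, if anything falls off the work surface, if the arm or the gripper's body presses on something with over 40 N, if the wrist force passes 120 N, or if a joint passes its speed limit or range.

## Robot

A 7-joint arm with a two-finger parallel gripper is mounted at the origin on a cart in front of the work surface, level with it; the furniture and walls round the work are solid. World frame = base frame: x ahead of the robot, y to its left, z up, the work surface at z = 0. Lengths are in m, angles in degrees, forces in N, time in s.
With the tool pointing down it reaches from about 0.425 to 0.875 m from the base axis. Payload 4.7 kg.
Tool frame: the origin (TCP) lies at the very end of the fingers, on their centre line; the grasp point (between the pads) lies env.hold_point_z behind it (env.hold_point_z is the distance from the TCP to the grasp point, in m); z points along the fingers, y is the line along which they close (so a half turn about z gives the same grasp; the last joint's range is limited). The gripper opens to 87 mm and grips with 3 to 60 N. Pads are 19 mm wide; open, the fingers measure 117 mm over their backs; the gripper's body (75 mm by 190 mm) begins 51 mm behind the grasp point.
Start: joints at [64.406, 18.392, -4.016, 83.108, 1.295, 78.541, -3.26], TCP at [0.289, -0.582, 0.198] pointing down, gripper open.
Joint ranges: [-163.93, 163.93], [-17.29, 119.83], [-79.2, 71.16], [3.27, 140.29], [-89.18, 269.18], [5.43, 117.66], [-154.24, 154.24]. Speed limits (degrees/s): [147.25, 147.25, 180, 180, 180, 180, 180].

## Interface

Orientations are given as [roll, pitch, yaw] about the fixed x, y, z axes, in that order (R = Rz(yaw) Ry(pitch) Rx(roll)).
In Python, from cell import env gives the robot as it stands.
- The arm moves only by the shell command python3 -m jog 'ROWS' [FORCE]. ROWS is JSON, a list of rows, each an object with "dp": the shift along the tool's x, y, z in cm, a list of three; "twist": the turn about the tool's z in degrees; "fingers": the opening, from 0 (shut) to 1 (fully open). A call has 1 to 8 rows; each row is the pose to reach, as a shift and turn from the pose commanded when the call began, along the tool's axes at that moment; what a row does not reach only later rows make up. A row lasts 1/8 s, in which the tool goes at most 62.5 mm and 10.7 degrees, less where a joint would pass 70% of its speed; a pose out of reach is approached as far as the arm can. A call with a gripper value outside its range is refused whole. The fingers move at their own pace and stop on an object; FORCE is the grip in N (left out, the last holds). Time passes only in rows, so rows that repeat a pose let the fingers close. It gives the time, the measured TCP pose, the force, the opening and the grip force at its end, in the units of the state.
- env.get_obs(): the state, without advancing time (a new reading comes with each control period).
- env.read_camera(name): name is "scene" or "top"; returns a dict with "pixels" (480x640x3 uint8, blue, green, red), "depth" (480x640 float32, m along the optical axis (not along the pixel's ray), 0 where there is no reading), "fx", "fy", "cx", "cy" (pixels), "rvec" (rotation vector, rad) and "tvec" (3), from world to camera coordinates, as OpenCV has them. Camera axes: x right, y down, z forward; pixel columns grow to the right and rows downward; lengths in m; the calibration is good to about 2 mm. A picture is of the moment at which its call begins.
- env.sign_off(): hands the job in; it is judged then, once.
The state is a dict: "time_s": time; "qpos": joint angles; "joint_velocities": joint speeds; "effort": joint torques, N m; "tool_pos": TCP position; "tool_rot": TCP orientation; "force": force on the tool from outside, world axes, zero at the start; "wrist_torque": the same for the moment, N m; "grip_width": finger opening in m; "grasp_force": force on a finger pad.
Only numpy, scipy, OpenCV 4.12 (cv2) and the standard library are available. Lean on these libraries where they do the work, as an engineer would, in place of code of your own. Each camera call takes 0.05 s, during which the arm holds its last target. There are 200 camera calls.

## Working session

There is one attempt and no reset: what is moved stays moved. The work goes in short steps, Python scripts to look and compute and a shell command to move; the robot and the scene stay as the last step left them, time stands still between calls to the robot, and variables do not carry over. Pictures are saved under pics/ and viewed, at most 15 in all, crops included, and the job is handed in when it is done.

```bash
mkdir -p pics; ls; python3 - <<'E'
from cell import env
import cv2,numpy as np
o=env.get_obs();print(o['time_s'],o['tool_pos'],o['tool_rot'],o['grip_width'],env.hold_point_z)
for n in('top','scene'):
    c=env.read_camera(n);cv2.imwrite(f'pics/{n}0.png',c['pixels']);np.savez(f'{n}0.npz',**c)
    print(n,c['fx'],c['cx'],c['cy'],(-cv2.Rodrigues(np.array(c['rvec']))[0].T@np.array(c['tvec']).reshape(3)))
E
```

```text
pics
0.0 [ 0.28875273 -0.58166638  0.19716348] [-1.79890677e+02  5.35820728e-03  2.64073257e+01] 0.08686943551406073 0.0187
top 492.91853880886754 321.16567309090044 234.11522702269764 [ 0.38922964 -0.19609894  0.95147797]
scene 549.4307173704267 313.602166351532 238.1545569081047 [ 0.05217067 -0.91275683  0.54278173]
```

View pics/top0.png

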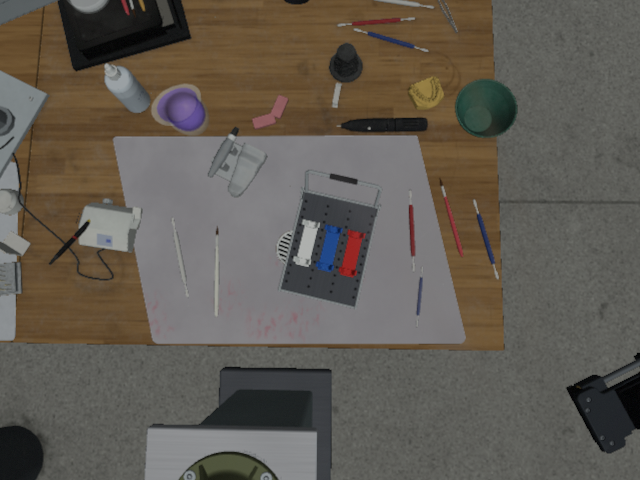

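View pics/scene0.png

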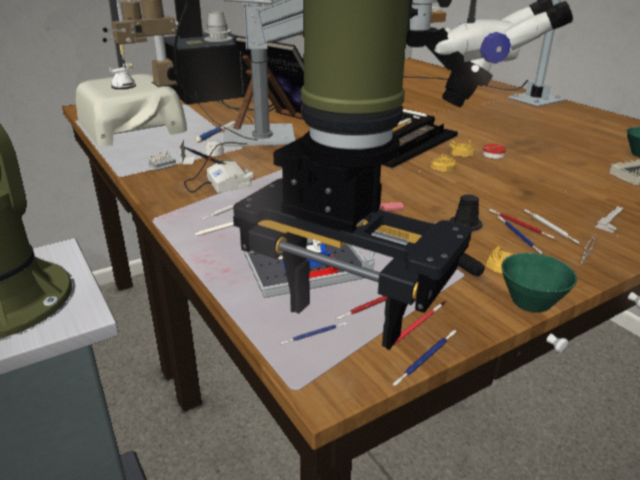

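Blue candidates in the top view: (485,240), about 160 mm long and beside the mat, and (420,298), about 112 mm and too short, so I take (485,240). Red: (411,230) has metal at both ends and is the carver; (452,218) has a dark hair tip and is the brush. White: (180,258) is the carver; (217,270) has a dark tip and is the brush. I'll confirm this in a crop and measure.

```bash
cat > h.py <<'E'
import cv2,numpy as np
def ray(c,uv,z):
    R=cv2.Rodrigues(np.array(c['rvec'],float))[0];t=np.array(c['tvec'],float).reshape(3);C=-R.T@t
    uv=np.atleast_2d(uv).astype(float)
    d=np.c_[(uv[:,0]-c['cx'])/c['fx'],(uv[:,1]-c['cy'])/c['fy'],np.ones(len(uv))]@R
    return C+d*((z-C[2])/d[:,2])[:,None]
def masks(im):
    b,g,r=[im[...,i].astype(int) for i in range(3)]
    return dict(red=(r-np.maximum(g,b)>50),blue=(b-r>30)&(b-g>15),white=(np.minimum(np.minimum(r,g),b)>165))
def comps(m,amin=20,roi=None):
    n,l,s,c=cv2.connectedComponentsWithStats(m.astype(np.uint8),connectivity=8)
    return [(s[i],np.argwhere(l==i)[:,::-1]) for i in range(1,n) if s[i,4]>=amin]
def line(P):  # centre (midrange along axis), yaw, length, width
    P=P[:,:2];m=P.mean(0);w,v=np.linalg.eigh(np.cov((P-m).T));a=v[:,1]*np.sign(v[0,1])
    s=(P-m)@a;t=(P-m)@[-a[1],a[0]]
    return (m+a*(s.max()+s.min())/2).round(4),round(np.degrees(np.arctan2(a[1],a[0])),1),round(np.ptp(s),4),round(np.ptp(t),4)
E
python3 - <<'E'
from h import *
c=dict(np.load('top0.npz'));im=c['pixels']
for k,m in masks(im).items():
    m=m.copy();m[:140]=0;m[345:]=0;m[:,:140]=0;m[:,505:]=0
    for s,p in comps(m,25):
        print(k,s,*line(ray(c,p,.0045)),'| z.022',ray(c,p.mean(0),.022)[0,:2].round(4),im[p[:,1],p[:,0]].mean(0).round())
a=cv2.resize(im[180:340,395:510],None,fx=3.4,fy=3.4,interpolation=2)
b=cv2.resize(im[180:340,155:290],None,fx=3.4,fy=3.4,interpolation=2)
cv2.imwrite('pics/crop1.png',np.hstack([b[:,:400],a[:,:391]]))
E
```

```text
red [444 197  19  60 224] [ 0.5347 -0.4185] 14.5 0.1186 0.0074 | z.022 [ 0.5299 -0.4149] [ 55.  54. 128.]
red [409 205   5  50 142] [ 0.528  -0.3382] 1.9 0.0957 0.006 | z.022 [ 0.5267 -0.3356] [ 41.  40. 104.]
red [339 230  27  48 670] [ 0.4801 -0.2223] -12.0 0.0883 0.0348 | z.022 [ 0.4777 -0.2216] [ 35.  37. 142.]
blue [477 214  17  49 174] [ 0.5126 -0.4785] 14.8 0.096 0.0068 | z.022 [ 0.5103 -0.4733] [82. 48. 37.]
blue [315 224  28  48 708] [ 0.4903 -0.1789] -12.6 0.0899 0.036 | z.022 [ 0.4881 -0.1791] [125.  67.  33.]
white [298 221  19  44 405] [ 0.5002 -0.1359] -12.8 0.0846 0.0226 | z.022 [ 0.498 -0.137] [173. 175. 173.]
```

View pics/crop1.png

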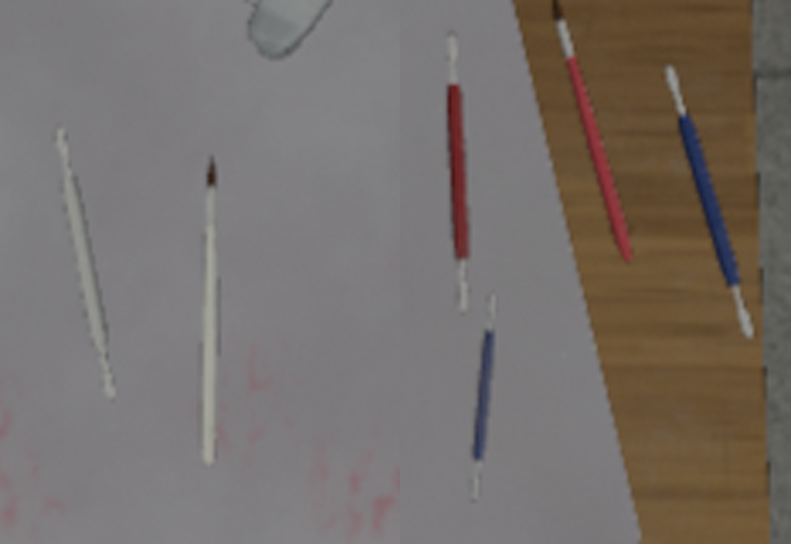

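The crop confirms it. The red carver (crop 457,170) and the blue carver (crop 709,200) have metal at both ends, and the red brush (crop 595,130) has a hair tip. The silver carver is at crop (85,260) and the white brush at (210,310). The small blue at (484,395) is the wrong size.

```bash
python3 - <<'E'
from h import *
c=dict(np.load('top0.npz'));im=c['pixels'];D=c['depth']
R=cv2.Rodrigues(c['rvec'])[0];C=-R.T@c['tvec'].reshape(3)
v,u=np.mgrid[:480,:640]
W=(np.dstack([(u-c['cx'])/c['fx']*D,(v-c['cy'])/c['fy']*D,D]))@R+C
# silver
L=im.min(2).astype(int);roi=np.zeros(L.shape,bool);roi[210:305,165:195]=1
m=(L-cv2.medianBlur(im,31).min(2)>18)&roi
for s,p in comps(m,15):print('silver',s,*line(ray(c,p,.0045)))
cr=[]
for k,m in masks(im).items():
    if k=='white': m=(L>140)
    roi=np.zeros(L.shape,bool);roi[218:282,292:366]=1
    s,p=max(comps(m&roi,100),key=lambda q:q[0][4]);P=W[p[:,1],p[:,0]]
    print(k,s,np.percentile(P[:,2],[5,50,95]).round(4))
    T=P[(P[:,2]>.0165)];print(len(T),*line(T), line(P))
# dark pan, bail sleeve
g=im.max(2);roi=np.zeros(L.shape,bool);roi[165:195,300:385]=1
for s,p in comps((g<60)&roi,15):
    P=W[p[:,1],p[:,0]];print('dark',s,*line(P),P[:,2].mean().round(4))
q=(W[...,2]>.055)&(W[...,2]<.15);q[:,:290]=0;q[:,390:]=0;q[:165]=0;q[300:]=0
for s,p in comps(q,10):
    P=W[p[:,1],p[:,0]];print('high',s,line(P),P.mean(0).round(4),P.max(0).round(3))
roi=np.zeros(L.shape,bool);roi[185:310,270:385]=1
p=max(comps((g<85)&roi,100),key=lambda q:q[0][4])[1];P=ray(c,p,.006)
r=cv2.minAreaRect((P[:,:2]*1000).astype(np.float32));print('pan',r)
E
```

```text
red [339 230  27  48 670] [0.0051 0.0088 0.0299]
130 [ 0.454  -0.2164] -11.6 0.1352 0.0345 (array([ 0.4556, -0.2168]), np.float64(-12.2), np.float64(0.1385), np.float64(0.0337))
blue [315 224  28  48 708] [0.0052 0.009  0.0305]
137 [ 0.4626 -0.1755] -10.5 0.1368 0.0524 (array([ 0.4655, -0.1742]), np.float64(-11.7), np.float64(0.1405), np.float64(0.0566))
white [294 220  24  47 563] [0.0058 0.0089 0.0269]
74 [ 0.4623 -0.1354] 5.2 0.1565 0.0745 (array([ 0.4704, -0.1327]), np.float64(-7.2), np.float64(0.1451), np.float64(0.0912))
dark [330 174  27  10 127] [ 0.602  -0.2045] 77.1 0.0477 0.0089 0.1073
high [305 170  77  33 416] (array([ 0.5995, -0.2046]), np.float64(77.5), np.float64(0.1395), np.float64(0.0228)) [ 0.5997 -0.2039  0.0997] [ 0.618 -0.134  0.111]
pan ((490.55291748046875, -178.26792907714844), (147.73672485351562, 193.36361694335938), 77.33280181884766)
```

```bash
cat >> h.py <<'E'
def go(x,y,z,yaw,near=True):
    from cell import env
    o=env.get_obs();p=np.array(o['tool_pos']);a=np.radians(o['tool_rot'][2])
    d=np.array([x,y,z])-p
    R=np.array([[np.cos(a),np.sin(a),0],[np.sin(a),-np.cos(a),0],[0,0,-1]])
    tw=(o['tool_rot'][2]-yaw+90)%180-90
    print('dp cm',(R.T@d*100).round(2),'twist',round(tw,1),'rot',np.round(o['tool_rot'],2),'t',round(o['time_s'],2),'q7',round(o['qpos'][6]))
E
python3 - <<'E'
from h import *
c=dict(np.load('top0.npz'));im=c['pixels'];D=c['depth']
R=cv2.Rodrigues(c['rvec'])[0];C=-R.T@c['tvec'].reshape(3)
v,u=np.mgrid[:480,:640]
W=(np.dstack([(u-c['cx'])/c['fx']*D,(v-c['cy'])/c['fy']*D,D]))@R+C
L=im.min(2).astype(int);bg=cv2.medianBlur(im,31).min(2).astype(int)
for th in(8,12,16):
    roi=np.zeros(L.shape,bool);roi[210:305,165:195]=1
    for s,p in comps((L-bg>th)&roi,20):print('silver',th,s,*line(ray(c,p,.0045)))
q=(W[...,2]>.03)&(D>0);q[345:]=0;q[:120]=0;q[:,505:]=0
for s,p in comps(q,30):
    P=W[p[:,1],p[:,0]];print('high',s,P.min(0).round(3),P.max(0).round(3))
go(.5126,-.4785,.06,14.8)
E
```

```text
silver 8 [171 218  15  66 167] [0.4827 0.1153] 13.6 0.131 0.0058
silver 8 [184 285   5  12  27] [0.4051 0.0954] 15.8 0.0226 0.0056
silver 12 [174 229  12  55 116] [0.4718 0.1127] 13.9 0.1086 0.0049
high [156 120  53  16 531] [0.7   0.058 0.031] [0.737 0.135 0.106]
high [458 120  47  18 244] [ 0.693 -0.512  0.03 ] [ 0.738 -0.418  0.065]
high [208 127  32  51 570] [ 0.619 -0.003  0.03 ] [0.719 0.051 0.056]
high [244 143  22  12  72] [ 0.669 -0.054  0.03 ] [ 0.691 -0.012  0.038]
high [239 156  17   9  34] [ 0.649 -0.035  0.03 ] [ 0.665 -0.003  0.033]
high [301 170  81  46 528] [ 0.549 -0.277  0.03 ] [ 0.618 -0.125  0.111]
high [ 18 174  13  40  95] [0.55  0.399 0.03 ] [0.627 0.43  0.039]
high [  49  207   94   59 1846] [0.446 0.179 0.03 ] [0.563 0.324 0.085]
high [  0 246  13   9  50] [0.469 0.425 0.03 ] [0.485 0.452 0.052]
dp cm [24.64  0.71 13.73] twist 11.6 rot [-1.799e+02  1.000e-02  2.640e+01] t 0.1 q7 -3
```

```bash
python3 -m jog '[{"dp":[5,0.2,0],"twist":6,"fingers":0.45},{"dp":[10,0.3,2],"twist":11.6,"fingers":0.45},{"dp":[15,0.5,5],"twist":11.6,"fingers":0.45},{"dp":[20,0.6,8],"twist":11.6,"fingers":0.45},{"dp":[24.65,0.7,11],"twist":11.6,"fingers":0.45},{"dp":[24.65,0.7,13.7],"twist":11.6,"fingers":0.45},{"dp":[24.65,0.7,13.7],"twist":11.6,"fingers":0.45}]' 20
python3 - <<'E'
from h import *
from cell import env
go(.5126,-.4785,.003,14.8)
c=dict(np.load('top0.npz'));D=c['depth']
R=cv2.Rodrigues(c['rvec'])[0];C=-R.T@c['tvec'].reshape(3)
v,u=np.mgrid[:480,:640]
W=(np.dstack([(u-c['cx'])/c['fx']*D,(v-c['cy'])/c['fy']*D,D]))@R+C
for y in(.18,.19,.2,.21,.22):
    q=(abs(W[...,1]-y)<.005)&(W[...,0]>.40)&(W[...,0]<.58);print(y,W[q][:,2].max().round(3),W[q&(W[...,2]>.03)][:,0].min() if (q&(W[...,2]>.03)).any() else '')
for n in('top','scene'):
    c=env.read_camera(n);cv2.imwrite(f'pics/{n}1.png',c['pixels'])
a=cv2.imread('pics/scene1.png')[300:480,340:540];b=cv2.imread('pics/top1.png')[170:320,400:567]
cv2.imwrite('pics/c1.png',np.hstack([cv2.resize(a,(400,360)),cv2.resize(b,(400,360))]))
E
```

```text
time_s: 0.98
tool_pos: [0.5112, -0.4769, 0.0576]
tool_rot: [-179.7, 0.2, 14.9]
force: [-0.5, -0.8, 0.4]
grip_width: 0.0397
grasp_force: 0.0
dp cm [0.09 0.19 5.46] twist 0.1 rot [-179.69    0.23   14.87] t 0.97 q7 -37
0.18 0.042 0.5218799009687607
0.19 0.041 0.5190192854192973
0.2 0.041 0.498538306717748
0.21 0.039 0.4931498091819851
0.22 0.039 0.492848291143394
```

View pics/c1.png

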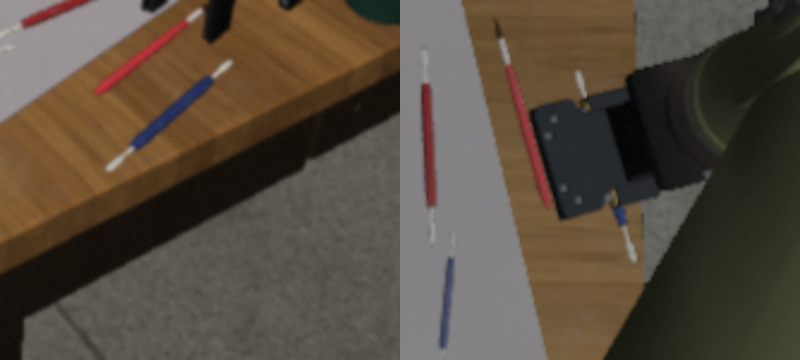

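The top crop shows the gripper over the blue carver, whose ends stick out at (580,80) and (630,250). The path is clear, so I descend.

```bash
python3 -m jog '[{"dp":[0.0,0.1,3],"twist":0,"fingers":0.45},{"dp":[0.0,0.1,5.3],"twist":0,"fingers":0.45},{"dp":[0.0,0.1,5.3],"twist":0,"fingers":0.45},{"dp":[0.0,0.1,5.3],"twist":0,"fingers":0},{"dp":[0.0,0.1,5.3],"twist":0,"fingers":0},{"dp":[0.0,0.1,5.3],"twist":0,"fingers":0},{"dp":[0.0,0.1,5.3],"twist":0,"fingers":0},{"dp":[0.0,0.1,5.3],"twist":0,"fingers":0}]' 20
python3 - <<'E'
from h import *
go(.490,-.179,.0125,-12.7)
E
```

```text
time_s: 2.08
tool_pos: [0.5132, -0.4798, 0.0084]
tool_rot: [180.0, 0.0, 14.8]
force: [0.1, 0.4, -0.6]
grip_width: 0.0021
grasp_force: 0.0
dp cm [  5.44 -29.68  -0.41] twist 27.5 rot [179.99   0.    14.81] t 2.08 q7 -37
```

```bash
python3 -m jog '[{"dp":[-0.1,-0.1,0],"twist":0,"fingers":0.45},{"dp":[-0.1,-0.1,0],"twist":0,"fingers":0.45},{"dp":[-0.1,-0.1,0.6],"twist":0,"fingers":0.45},{"dp":[-0.1,-0.1,0.6],"twist":0,"fingers":0},{"dp":[-0.1,-0.1,0.6],"twist":0,"fingers":0},{"dp":[-0.1,-0.1,0.6],"twist":0,"fingers":0},{"dp":[-0.1,-0.1,0.6],"twist":0,"fingers":0}]' 20
```

```text
time_s: 2.95
tool_pos: [0.512, -0.4792, 0.0024]
tool_rot: [180.0, -0.0, 14.8]
force: [-0.9, 0.7, -0.6]
grip_width: 0.0031
grasp_force: 0.0
```

```bash
python3 - <<'E'
from h import *
from cell import env
for n in('top','scene'):
    c=env.read_camera(n);cv2.imwrite(f'pics/{n}2.png',c['pixels']);np.savez(f'{n}2.npz',**c)
a=cv2.imread('pics/scene2.png')[300:440,340:500];b=cv2.imread('pics/top2.png')[170:320,400:567]
cv2.imwrite('pics/c2.png',np.hstack([cv2.resize(a,(411,360)),cv2.resize(b,(388,360))]))
c=dict(np.load('scene2.npz'))
for s,p in comps(masks(c['pixels'])['blue'],30): print(s,*line(ray(c,p,.0045)))
print(env.get_obs()['grip_width'])
E
```

```text
[484  32  27  27 373] [2.5092 1.1726] 45.9 0.769 0.1332
[200 127  20  12  79] [0.6284 0.6114] 36.7 0.1078 0.0255
[322 141  30  35 852] [0.842  0.2422] 58.3 0.251 0.0824
[506 222  27  24  83] [ 0.9184 -0.3032] 71.4 0.0979 0.0075
[282 243  49  29 551] [ 0.5037 -0.166 ] -4.1 0.1093 0.0812
[294 325  41  15 123] [ 0.4015 -0.3525] -6.1 0.0697 0.0066
[406 339  40  35 241] [ 0.5122 -0.4814] 15.3 0.0987 0.0086
0.0012457349684793172
```

View pics/c2.png

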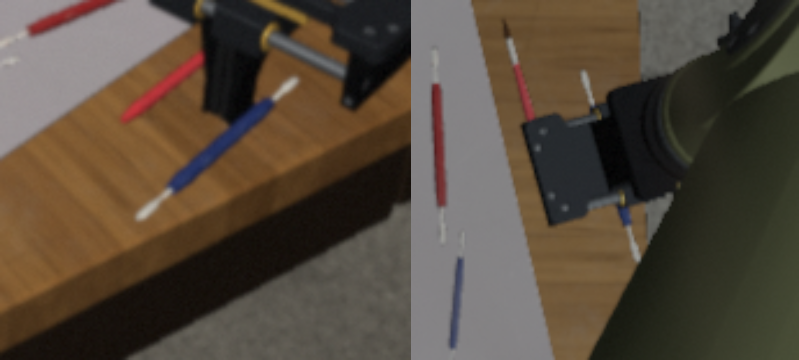

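The fingers closed on the far side of the carver (scene crop, finger foot at (232,115), carver at (225,140)). I'll measure where the camera puts the fingertips.

```bash
python3 - <<'E'
from h import *
c=dict(np.load('scene2.npz'));s=140/360
for q in [(205,108),(235,120),(250,108)]:
    uv=np.array([340+q[0]*160/411,300+q[1]*s]);print(uv,ray(c,uv,.002).round(4),c['depth'][int(uv[1])-4,int(uv[0])])
t=dict(np.load('top2.npz'));D=t['depth']
R=cv2.Rodrigues(c['rvec'])[0];C=-R.T@c['tvec'].reshape(3);D=c['depth'];v,u=np.mgrid[:480,:640]
W=(np.dstack([(u-c['cx'])/c['fx']*D,(v-c['cy'])/c['fy']*D,D]))@R+C
q=(W[...,2]>.012)&(W[...,2]<.05)&(c['pixels'].max(2)<70)&(u>410)&(u<450)&(v>300)
P=W[q];print(len(P),np.percentile(P,[3,50,97],axis=0).round(4))
q=(W[...,2]>.004)&(W[...,2]<.02)&masks(c['pixels'])['blue']&(u>400)&(u<450)&(v>335)
print(W[q].mean(0).round(4))
E
```

```text
[419.8053528 342.       ] [[ 0.5254 -0.4525  0.002 ]] 0.77797157
[431.48418491 346.66666667] [[ 0.5331 -0.4696  0.002 ]] 0.7690872
[437.32360097 342.        ] [[ 0.5478 -0.4663  0.002 ]] 0.777346
244 [[ 0.5002 -0.492   0.0283]
 [ 0.5049 -0.4864  0.0386]
 [ 0.5251 -0.4746  0.0492]]
[ 0.5101 -0.4824  0.0056]
```

```bash
python3 - <<'E'
from h import *
c=dict(np.load('scene2.npz'))
R=cv2.Rodrigues(c['rvec'])[0];C=-R.T@c['tvec'].reshape(3);D=c['depth'];v,u=np.mgrid[:480,:640]
W=(np.dstack([(u-c['cx'])/c['fx']*D,(v-c['cy'])/c['fy']*D,D]))@R+C
for uu in (424,430,436):
    for vv in range(326,354,3): print(uu,vv,c['pixels'][vv,uu],W[vv,uu].round(4))
E
```

```text
424 326 [24 24 23] [ 0.5023 -0.4791  0.06  ]
424 329 [24 22 24] [ 0.5029 -0.4793  0.0546]
424 332 [24 24 23] [ 0.5024 -0.4804  0.0502]
424 335 [19 21 20] [ 0.5045 -0.4792  0.0431]
424 338 [24 25 24] [ 0.5027 -0.4816  0.0402]
424 341 [22 21 19] [ 0.5027 -0.4823  0.0353]
424 344 [27 38 50] [ 0.5044 -0.4814  0.0284]
424 347 [ 44  80 114] [ 0.5268 -0.4609 -0.0022]
424 350 [ 47  81 112] [ 0.524  -0.4643 -0.0043]
424 353 [57 55 70] [ 5.158e-01 -4.729e-01  1.000e-04]
430 326 [19 18 17] [ 0.5046 -0.488   0.0651]
430 329 [16 16 15] [ 0.506  -0.4875  0.0589]
430 332 [18 16 15] [ 0.5055 -0.4887  0.0547]
430 335 [14 15 14] [ 0.5039 -0.4909  0.0516]
430 338 [13 12 12] [ 0.5047 -0.4909  0.0459]
430 341 [13 10 12] [ 0.5047 -0.4916  0.0411]
430 344 [11 11 10] [ 0.5058 -0.4914  0.035 ]
430 347 [32 19 17] [ 0.5059 -0.492   0.03  ]
430 350 [90 47 35] [ 0.5222 -0.4777  0.0065]
430 353 [94 50 38] [ 0.5188 -0.4816  0.0053]
436 326 [8 5 6] [ 0.5055 -0.4979  0.0714]
436 329 [6 3 6] [ 0.5106 -0.4941  0.0615]
436 332 [7 8 8] [ 0.5153 -0.4906  0.0518]
436 335 [ 9 10 11] [ 0.5173 -0.4895  0.0448]
436 338 [ 6  8 11] [ 0.5195 -0.4883  0.0376]
436 341 [16 10  9] [ 0.5207 -0.488   0.0315]
436 344 [82 42 32] [ 0.5382 -0.473   0.0072]
436 347 [96 49 37] [ 0.5352 -0.4765  0.0054]
436 350 [68 48 50] [ 0.5335 -0.4788  0.0022]
436 353 [ 49  82 118] [ 0.5336 -0.4796 -0.003 ]
```

```bash
python3 - <<'E'
from h import *
c=dict(np.load('scene0.npz'))
R=cv2.Rodrigues(c['rvec'])[0];C=-R.T@c['tvec'].reshape(3);D=c['depth'];v,u=np.mgrid[:480,:640]
W=(np.dstack([(u-c['cx'])/c['fx']*D,(v-c['cy'])/c['fy']*D,D]))@R+C
for uu in (297,303,386,392):
    for vv in range(296,352,4):
        if c['pixels'][vv,uu].max()<60: print(uu,vv,W[vv,uu].round(4))
E
```

```text
297 296 [ 0.2612 -0.5464  0.242 ]
297 300 [ 0.2615 -0.5457  0.2369]
297 304 [ 0.2606 -0.5473  0.2336]
297 308 [ 0.261  -0.5464  0.2282]
303 296 [ 0.2695 -0.5434  0.2371]
303 300 [ 0.2699 -0.5427  0.2318]
303 304 [ 0.269  -0.5442  0.2284]
386 300 [ 0.3027 -0.6246  0.2699]
386 304 [ 0.3014 -0.6266  0.2675]
386 308 [ 0.3004 -0.6281  0.2647]
386 312 [ 0.3014 -0.6274  0.2597]
386 316 [ 0.3022 -0.6268  0.2548]
386 320 [ 0.3015 -0.6281  0.2517]
386 324 [ 0.3018 -0.6282  0.2473]
386 328 [ 0.3026 -0.6277  0.2423]
386 332 [ 0.3018 -0.6291  0.2392]
386 336 [ 0.3026 -0.6285  0.234 ]
386 340 [ 0.3024 -0.6293  0.2302]
386 344 [ 0.3015 -0.6308  0.2272]
392 296 [ 0.283  -0.6538  0.2992]
392 300 [ 0.3016 -0.6334  0.2758]
392 304 [ 0.3025 -0.6328  0.271 ]
392 308 [ 0.3029 -0.6327  0.2667]
392 312 [ 0.3028 -0.6333  0.263 ]
392 316 [ 0.3042 -0.6322  0.2575]
392 320 [ 0.3036 -0.6333  0.2542]
392 324 [ 0.3034 -0.6339  0.2505]
392 328 [ 0.303  -0.6348  0.247 ]
392 332 [ 0.3043 -0.6339  0.2414]
392 336 [ 0.3051 -0.6335  0.2364]
392 340 [ 0.3066 -0.6323  0.2305]
392 344 [ 0.3069 -0.6324  0.226 ]
```

Both scene views put the real fingertips about 25 mm above the reported TCP: at z≈0.028 when 0.0024 was reported, and about 0.224 when 0.197 was. I'll open, go lower in steps and watch the force.

```bash
python3 -m jog '[{"dp":[0,0.1,0],"twist":0,"fingers":0.45},{"dp":[0,0.1,0],"twist":0,"fingers":0.45},{"dp":[0,0.1,0],"twist":0,"fingers":0.45},{"dp":[0,0.1,0],"twist":0,"fingers":0.45},{"dp":[0,0.1,1.2],"twist":0,"fingers":0.45},{"dp":[0,0.1,1.7],"twist":0,"fingers":0.45},{"dp":[0,0.1,2.0],"twist":0,"fingers":0.45},{"dp":[0,0.1,2.0],"twist":0,"fingers":0.45}]' 20
```

```text
time_s: 4.05
tool_pos: [0.512, -0.4799, -0.0182]
tool_rot: [-180.0, 0.0, 14.8]
force: [0.0, -0.0, -0.3]
grip_width: 0.0391
grasp_force: 0.0
```

```bash
python3 -m jog '[{"dp":[0,0,0.2],"twist":0,"fingers":0.45},{"dp":[0,0,0.4],"twist":0,"fingers":0.45},{"dp":[0,0,0.4],"twist":0,"fingers":0}, {"dp":[0,0,0.4],"twist":0,"fingers":0},{"dp":[0,0,0.4],"twist":0,"fingers":0},{"dp":[0,0,0.4],"twist":0,"fingers":0},{"dp":[0,0,0.4],"twist":0,"fingers":0}]' 20
```

```text
time_s: 4.92
tool_pos: [0.5122, -0.4802, -0.0216]
tool_rot: [180.0, -0.0, 14.8]
force: [-0.3, -0.7, 1.2]
grip_width: 0.0085
grasp_force: 20.0
```

```bash
python3 -m jog '[{"dp":[0,0,-4],"twist":0,"fingers":0},{"dp":[0.7,-4,-8],"twist":4,"fingers":0},{"dp":[1.8,-9,-8],"twist":10,"fingers":0},{"dp":[2.8,-14,-8],"twist":16,"fingers":0},{"dp":[3.8,-19,-8],"twist":22,"fingers":0},{"dp":[4.7,-24.5,-8],"twist":27.5,"fingers":0},{"dp":[5.55,-29.7,-8],"twist":27.5,"fingers":0},{"dp":[5.55,-29.7,-8],"twist":27.5,"fingers":0}]'
python3 - <<'E'
from h import *
from cell import env
for n in('top','scene'):
    c=env.read_camera(n);cv2.imwrite(f'pics/{n}3.png',c['pixels']);np.savez(f'{n}3.npz',**c)
    # blue in air at z~.085
    for s,p in comps(masks(c['pixels'])['blue'],40):print(n,s,*line(ray(c,p,.0843)))
go(.490,-.179,-.0116,-12.7)
a=cv2.imread('pics/scene3.png')[180:380,200:420];b=cv2.imread('pics/top3.png')[150:320,240:427]
cv2.imwrite('pics/c3.png',np.hstack([cv2.resize(a,(396,360)),cv2.resize(b,(396,360))]))
E
```

```text
time_s: 5.92
tool_pos: [0.4902, -0.1736, 0.0585]
tool_rot: [-179.9, 0.0, -12.2]
force: [-0.0, -1.2, -0.4]
grip_width: 0.0083
grasp_force: 20.0
top [368  32  46  16 166] [ 0.8743 -0.2911] 72.0 0.0888 0.0068
top [158  89  26  21  93] [0.7635 0.1228] -47.8 0.0595 0.0139
top [169  96  35  34 737] [0.7312 0.0812] -22.7 0.0658 0.06
scene [481  33  30  29 617] [2.0966 0.8418] 41.2 0.7016 0.1228
scene [200 127  20  12  76] [0.5429 0.3856] 37.2 0.0918 0.0206
scene [322 140  30  36 858] [0.7265 0.0743] 58.6 0.2211 0.0702
scene [315 221  17   6  61] [ 0.5225 -0.1867] -7.7 0.0325 0.0128
scene [506 222  27  24  81] [ 0.7899 -0.3935] 71.5 0.0834 0.0063
scene [280 225  22   7  72] [ 0.4632 -0.1733] -9.7 0.0403 0.0121
scene [282 243  49  29 548] [ 0.4367 -0.2768] -4.2 0.093 0.0691
scene [294 326  41  14 115] [ 0.3493 -0.4354] -6.0 0.0584 0.0054
dp cm [-0.02  0.01  7.02] twist 0.1 rot [ 1.7995e+02 -5.0000e-02 -1.2630e+01] t 6.03 q7 -87
```

View pics/c3.png

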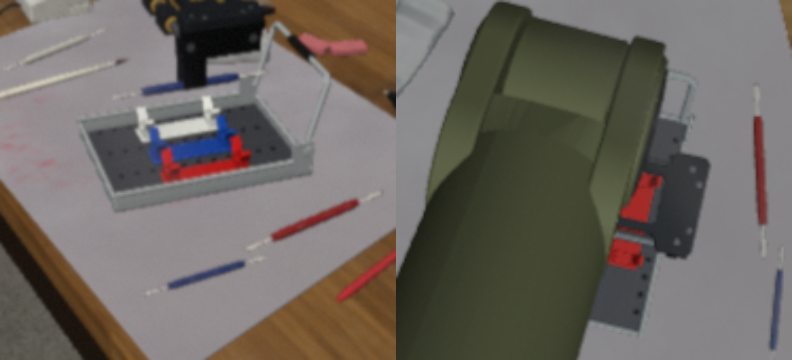

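The scene crop shows the blue carver held level and lined up above the blue cradle (crop 190,85). Its measured centre is (0.491,-0.180), so I lower it.

```bash
python3 -m jog '[{"dp":[0,0,3],"twist":0.1,"fingers":0},{"dp":[0,0,5],"twist":0.1,"fingers":0},{"dp":[0,0,6],"twist":0.1,"fingers":0},{"dp":[0,0,6.6],"twist":0.1,"fingers":0},{"dp":[0,0,6.9],"twist":0.1,"fingers":0},{"dp":[0,0,6.9],"twist":0.1,"fingers":0}]'
```

```text
time_s: 6.78
tool_pos: [0.4906, -0.1809, -0.0072]
tool_rot: [179.9, -0.1, -12.9]
force: [-7.8, 1.6, 22.2]
grip_width: 0.0084
grasp_force: 20.0
```

```bash
python3 - <<'E'
from h import *
from cell import env
for n in('top','scene'):
    c=env.read_camera(n);cv2.imwrite(f'pics/{n}4.png',c['pixels']);np.savez(f'{n}4.npz',**c)
o=env.get_obs();print(o['force'],o['wrist_torque'],o['tool_pos'])
a=cv2.imread('pics/scene4.png')[200:310,240:390]
cv2.imwrite('pics/c4.png',cv2.resize(a,(800,587),interpolation=2))
E
```

```text
[-8.05129301  1.66792383 22.90338146] [ 0.4448101   1.90922289 -0.02931321] [ 0.49064564 -0.18091276 -0.00716374]
```

View pics/c4.png

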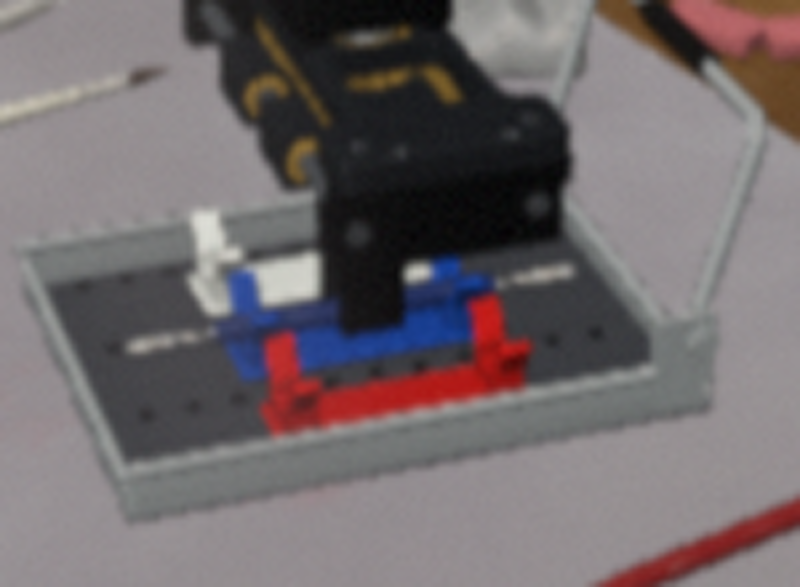

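```bash
python3 - <<'E'
from h import *
c=dict(np.load('scene4.npz'))
R=cv2.Rodrigues(c['rvec'])[0];C=-R.T@c['tvec'].reshape(3);D=c['depth'];v,u=np.mgrid[:480,:640]
W=(np.dstack([(u-c['cx'])/c['fx']*D,(v-c['cy'])/c['fy']*D,D]))@R+C
s=800/150
def P(x,y): 
    U,V=int(240+x/s),int(200+y/s);return c['pixels'][V,U],W[V,U].round(4)
for n,x,ys in(('finger',365,range(270,350,8)),('finger2',390,range(290,345,8)),('handleN',225,range(315,350,6)),('base',330,range(285,390,6)),('handleF',490,range(265,310,6)),('bodyR',540,range(215,290,8))):
    for y in ys: print(n,x,y,*P(x,y))
E
```

```text
finger 365 270 [18 18 19] [ 0.4458 -0.2611  0.0902]
finger 365 278 [21 19 21] [ 0.4858 -0.1947  0.04  ]
finger 365 286 [20 19 20] [ 0.4862 -0.1941  0.0375]
finger 365 294 [23 21 24] [ 0.488  -0.1911  0.0312]
finger 365 302 [20 19 20] [ 0.4882 -0.1908  0.0289]
finger 365 310 [24 23 24] [ 0.4871 -0.1925  0.0259]
finger 365 318 [22 21 22] [ 0.4878 -0.1914  0.023 ]
finger 365 326 [44 27 24] [ 0.4855 -0.1951  0.0215]
finger 365 334 [92 44 29] [ 0.4863 -0.1938  0.0184]
finger 365 342 [144  64  31] [ 0.4907 -0.1865  0.0088]
finger2 390 290 [17 16 19] [ 0.4954 -0.1962  0.0336]
finger2 390 298 [15 16 17] [ 0.4945 -0.1976  0.0325]
finger2 390 306 [16 14 16] [ 0.4948 -0.1972  0.028 ]
finger2 390 314 [17 16 18] [ 0.4966 -0.1942  0.0237]
finger2 390 322 [37 21 19] [ 0.4953 -0.1964  0.0211]
finger2 390 330 [85 39 24] [ 0.4947 -0.1973  0.0196]
finger2 390 338 [143  62  27] [ 0.4988 -0.1907  0.0105]
handleN 225 315 [105  93  90] [ 0.4606 -0.143   0.0064]
handleN 225 321 [100  68  65] [ 0.4455 -0.1712  0.024 ]
handleN 225 327 [102  68  61] [ 0.4435 -0.1749  0.0244]
handleN 225 333 [95 62 55] [ 0.4447
[... 1293 characters left out ...]
-0.1961  0.0213]
handleF 490 295 [ 46  35 111] [ 0.5362 -0.1933  0.017 ]
handleF 490 301 [ 33  31 166] [ 0.5215 -0.2152  0.0309]
handleF 490 307 [ 28  31 191] [ 0.52   -0.2175  0.0305]
bodyR 540 215 [31 27 29] [ 0.5023 -0.2721  0.0972]
bodyR 540 223 [13 13 13] [ 0.5018 -0.2729  0.0959]
bodyR 540 231 [10  8  8] [ 0.5021 -0.2727  0.0919]
bodyR 540 239 [16 15 15] [ 0.5008 -0.2746  0.0914]
bodyR 540 247 [57 54 54] [ 0.5815 -0.1599  0.0058]
bodyR 540 255 [64 61 59] [ 0.5805 -0.1615  0.0046]
bodyR 540 263 [75 74 74] [ 0.5749 -0.1697  0.006 ]
bodyR 540 271 [119 123 127] [ 0.5745 -0.1704  0.0042]
bodyR 540 279 [122 127 129] [ 0.5553 -0.1978  0.0198]
bodyR 540 287 [79 78 78] [ 0.5664 -0.1822  0.0061]
```

```bash
python3 - <<'E'
from h import *
c=dict(np.load('scene3.npz'))
R=cv2.Rodrigues(c['rvec'])[0];C=-R.T@c['tvec'].reshape(3);D=c['depth'];v,u=np.mgrid[:480,:640]
W=(np.dstack([(u-c['cx'])/c['fx']*D,(v-c['cy'])/c['fy']*D,D]))@R+C
roi=(u>270)&(u<345)&(v>225)&(v<282)
M=masks(c['pixels'])
ex=np.array([.9755,-.2198]);ey=np.array([.2198,.9755])
for k,o in(('red',[.4803,-.2219]),('blue',[.49,-.179]),('white',[.4997,-.1361])):
    m=M[k] if k!='white' else c['pixels'].min(2)>150
    q=m&roi&(W[...,2]>.004)&(W[...,2]<.04);P=W[q];a=(P[:,:2]-o)@ex*1000;b=(P[:,:2]-o)@ey*1000;z=P[:,2]*1000
    for lo,hi in((-60,0),(0,60)):
        for z0,z1 in((12,17),(17,21),(21,26),(26,34)):
            g=(a>lo)&(a<hi)&(z>z0)&(z<z1)
            if g.sum()>3: print(k,lo,(z0,z1),g.sum(),'a',np.percentile(a[g],[5,50,95]).round(1),'b',np.percentile(b[g],[5,50,95]).round(1))
a=c['pixels'][225:285,268:350];cv2.imwrite('pics/c5.png',cv2.resize(a,(800,585),interpolation=2))
E
```

```text
red -60 (12, 17) 23 a [-40.6 -38.4 -32.2] b [-11.7  -4.3   5.5]
red -60 (17, 21) 21 a [-39.7 -36.  -32.2] b [-12.8  -8.3   8.7]
red -60 (21, 26) 26 a [-39.5 -35.  -30.7] b [-15.    6.6  12.6]
red -60 (26, 34) 42 a [-39.7 -35.8 -31.7] b [-17.3   8.7  14.1]
red 0 (12, 17) 24 a [31.3 33.1 40. ] b [-12.3  -3.4   7. ]
red 0 (17, 21) 25 a [31.5 35.6 41. ] b [-13.2  -8.7  10.4]
red 0 (21, 26) 27 a [31.9 35.7 40.2] b [-14.8   7.   11. ]
red 0 (26, 34) 42 a [31.5 36.5 41.1] b [-17.6   9.7  14.4]
blue -60 (12, 17) 18 a [-40.8 -38.6 -35.3] b [-12.1  -0.5   6.7]
blue -60 (17, 21) 13 a [-40.2 -37.2 -32.5] b [-11.4   5.8   9.4]
blue -60 (21, 26) 25 a [-40.  -36.4 -30.7] b [-13.6   8.1  12.1]
blue -60 (26, 34) 38 a [-39.5 -35.7 -31. ] b [-18.7  10.   14.7]
blue 0 (12, 17) 22 a [31.2 33.  37.6] b [-11.8  -7.5   5.6]
blue 0 (17, 21) 15 a [31.9 34.4 38. ] b [-11.4   4.1   7.7]
blue 0 (21, 26) 26 a [32.2 36.2 41. ] b [-13.    7.3  23.1]
blue 0 (26, 34) 39 a [32.1 35.9 40.5] b [-18.4   7.8  13.9]
white -60 (12, 17) 19 a [-40.7 -39.4 -36.7] b [-12.7  -2.8   5.6]
white -60 (17, 21) 10 a [-40.4 -37.7 -33.5] b [-8.3  6.3  8.7]
white -60 (21, 26) 21 a [-39.3 -35.  -27.5] b [ 4.7  9.9 28.3]
white -60 (26, 34) 30 a [-39.9 -36.2 -31.8] b [-18.7   8.9  14.1]
white 0 (12, 17) 20 a [31.7 33.7 38.5] b [-11.   -5.6   7.5]
white 0 (17, 21) 12 a [31.6 33.5 39.2] b [-11.5   5.7   9. ]
white 0 (21, 26) 20 a [24.9 35.8 48.2] b [ 2.6  8.4 28.6]
white 0 (26, 34) 32 a [31.8 35.5 40.8] b [-18.1  10.5  13.6]
```

View pics/c5.png

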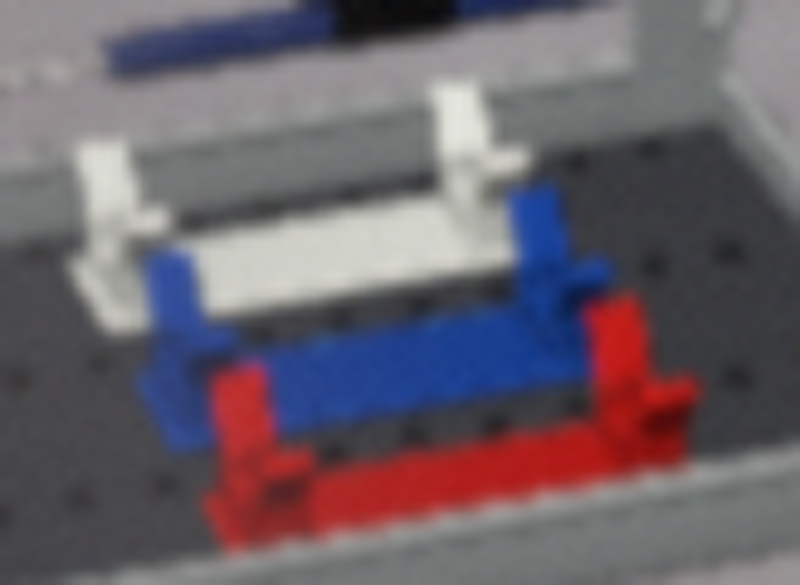

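The blue handle is about 4 mm high, so it is probably riding on a notch flank. The scene view puts the notch about 2 mm further towards -y. I'll lift, shift 2 mm and lower again.

```bash
python3 -m jog '[{"dp":[0,0.1,-1.5],"twist":0,"fingers":0},{"dp":[0,0.2,-1.5],"twist":0,"fingers":0},{"dp":[0,0.2,-1.5],"twist":0,"fingers":0},{"dp":[0,0.2,-0.9],"twist":0,"fingers":0},{"dp":[0,0.2,-0.6],"twist":0,"fingers":0},{"dp":[0,0.2,-0.3],"twist":0,"fingers":0},{"dp":[0,0.2,-0.3],"twist":0,"fingers":0}]'
python3 -c "
from h import *
from cell import env
go(.49,-.179,-.0116,-12.7);o=env.get_obs();print(o['force'],o['wrist_torque'],o['tool_pos'])"
```

```text
time_s: 7.75
tool_pos: [0.489, -0.1805, -0.0071]
tool_rot: [180.0, 0.1, -12.8]
force: [-4.0, 0.9, 9.9]
grip_width: 0.0088
grasp_force: 20.0
dp cm [ 0.07 -0.17  0.45] twist -0.1 rot [ 1.7999e+02  1.0000e-01 -1.2790e+01] t 7.75 q7 -88
[-4.04621218  0.87887966  9.93646519] [ 0.3788121   1.04344606 -0.02892908] [ 0.48897825 -0.1804815  -0.0070592 ]
```

Contact comes at the same height, and the lateral position centred itself at -1.7 mm, so the carver is inside the notches. I'll release, lift and check.

```bash
python3 -m jog '[{"dp":[0,0,0],"twist":0,"fingers":0.25},{"dp":[0,0,0],"twist":0,"fingers":0.25},{"dp":[0,0,0],"twist":0,"fingers":0.25},{"dp":[0,0,-2],"twist":0,"fingers":0.25},{"dp":[0,0,-8],"twist":0,"fingers":0.25},{"dp":[0,2,-14],"twist":0,"fingers":0.4},{"dp":[0,7,-14],"twist":0,"fingers":0.4},{"dp":[0,12,-14],"twist":0,"fingers":0.4}]'
python3 - <<'E'
from h import *
from cell import env
c=env.read_camera('scene');cv2.imwrite('pics/scene5.png',c['pixels']);np.savez('scene5.npz',**c)
R=cv2.Rodrigues(c['rvec'])[0];C=-R.T@c['tvec'].reshape(3);D=c['depth'];v,u=np.mgrid[:480,:640]
W=(np.dstack([(u-c['cx'])/c['fx']*D,(v-c['cy'])/c['fy']*D,D]))@R+C
b=c['pixels'].astype(int);m=(b[...,0]-b[...,2]>30)&(b[...,0]<110)&(u>270)&(u<345)&(v>235)&(v<282)
P=W[m];a=(P[:,:2]-[.49,-.179])@[.9755,-.2198]*1000;t=(P[:,:2]-[.49,-.179])@[.2198,.9755]*1000
for lo in range(-55,55,10):
    g=(a>lo)&(a<lo+10)
    if g.sum()>2:print(lo,g.sum(),np.percentile(P[g,2]*1000,[5,50,95]).round(1),np.percentile(t[g],[5,50,95]).round(1))
cv2.imwrite('pics/c6.png',cv2.resize(c['pixels'][215:290,250:355],(800,571),interpolation=2))
E
```

```text
time_s: 8.75
tool_pos: [0.4635, -0.2991, 0.1336]
tool_rot: [179.9, -0.1, -12.7]
force: [1.5, 0.3, 0.8]
grip_width: 0.034
grasp_force: 0.0
-55 9 [20.2 22.6 25.2] [-5.9 -4.3 -2.4]
-45 33 [ 6.9 21.3 28.4] [-16.5  -6.3   7.2]
-35 5 [23.5 27.6 29.7] [-17.2 -16.3  -3.4]
-25 25 [ 8.9 22.8 25.3] [-13.   -5.2  -2.4]
-15 26 [ 6.  22.3 25.3] [-13.   -6.   -3.8]
-5 28 [ 5.4 22.4 24.9] [-12.8  -5.8  -0.5]
5 30 [ 6.5 21.5 25.4] [-13.3  -5.4  -2.3]
15 27 [ 6.4 22.5 25.4] [-12.6  -5.6  -2.4]
25 35 [ 7.  22.9 29.7] [-17.7  -6.9  -1.8]
35 9 [ 7.7 19.3 28.5] [-16.7 -11.6  -9.9]
45 7 [ 5.2  6.4 22.4] [-6.2 31.2 39. ]
```

View pics/c6.png

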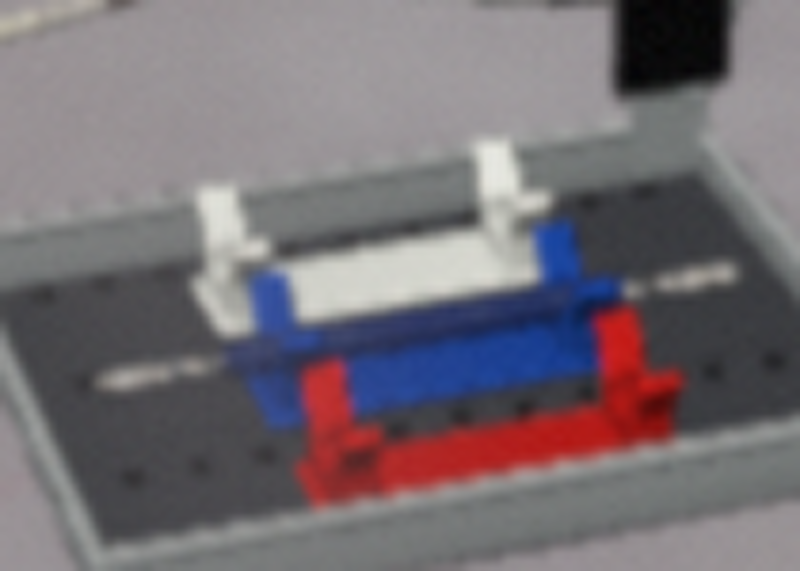

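```bash
python3 - <<'E'
from h import *
c=dict(np.load('scene5.npz'))
for p in [(225,357),(622,290),(100,380),(735,270)]:
    q=ray(c,[250+p[0]/7.62,215+p[1]/7.62],.0205)[0,:2]-[.49,-.179];print(p,(q@[.9755,-.2198]*1000).round(1),(q@[.2198,.9755]*1000).round(1))
go(.528,-.3385,.02,1.9)
E
```

```text
(225, 357) -49.6 -1.4
(622, 290) 49.7 -3.0
(100, 380) -79.9 -1.7
(735, 270) 79.1 -3.1
dp cm [ 7.38  1.39 11.28] twist -15.2 rot [ 1.7964e+02 -6.0000e-02 -1.3290e+01] t 8.8 q7 -73
```

Blue is seated: handle top at 25 mm, which agrees with the sleeve's 2 mm clearance, and ends at -49.6 and +49.7 mm. Next is the red carver.

```bash
python3 -m jog '[{"dp":[4,0.8,2],"twist":-8,"fingers":0.4},{"dp":[7.4,1.4,6],"twist":-15.2,"fingers":0.4},{"dp":[7.4,1.4,11],"twist":-15.2,"fingers":0.4},{"dp":[7.4,1.4,11],"twist":-15.2,"fingers":0.4},{"dp":[7.4,1.4,11],"twist":-15.2,"fingers":0.4}]'
python3 -c "
from h import *
go(.528,-.3387,-.0218,1.9)"
```

```text
time_s: 9.43
tool_pos: [0.5327, -0.3282, 0.0237]
tool_rot: [179.9, -0.1, 2.4]
force: [-0.5, -0.3, 0.5]
grip_width: 0.0349
grasp_force: 0.0
dp cm [-0.51  1.03  4.55] twist 0.5 rot [ 1.7995e+02 -7.0000e-02  2.3900e+00] t 9.43 q7 -61
```

```bash
python3 -m jog '[{"dp":[-0.5,1.0,1],"twist":0.5,"fingers":0.4},{"dp":[-0.5,1.0,3],"twist":0.5,"fingers":0.4},{"dp":[-0.5,1.0,4.55],"twist":0.5,"fingers":0.4},{"dp":[-0.5,1.0,4.55],"twist":0.5,"fingers":0.4},{"dp":[-0.5,1.0,4.55],"twist":0.5,"fingers":0},{"dp":[-0.5,1.0,4.55],"twist":0.5,"fingers":0},{"dp":[-0.5,1.0,4.55],"twist":0.5,"fingers":0},{"dp":[-0.5,1.0,4.55],"twist":0.5,"fingers":0}]' 20
python3 -c "
from h import *
go(.4799,-.2236,.06,-12.7)"
```

```text
time_s: 10.42
tool_pos: [0.5272, -0.3377, -0.0236]
tool_rot: [-180.0, 0.0, 1.9]
force: [0.7, 0.1, -0.1]
grip_width: 0.0083
grasp_force: 20.0
dp cm [ -4.35 -11.56  -8.36] twist 14.6 rot [-1.7998e+02  3.0000e-02  1.9100e+00] t 10.43 q7 -61
```

```bash
python3 -m jog '[{"dp":[0,0,-4],"twist":0,"fingers":0},{"dp":[-1,-2.5,-8.4],"twist":4,"fingers":0},{"dp":[-3,-7,-8.4],"twist":10,"fingers":0},{"dp":[-4.4,-11.55,-8.4],"twist":14.6,"fingers":0},{"dp":[-4.4,-11.55,-8.4],"twist":14.6,"fingers":0},{"dp":[-4.4,-11.55,-8.4],"twist":14.6,"fingers":0},{"dp":[-4.4,-11.55,-8.4],"twist":14.6,"fingers":0}]'
python3 - <<'E'
from h import *
from cell import env
c=env.read_camera('scene');cv2.imwrite('pics/scene6.png',c['pixels'])
b=c['pixels'].astype(int);m=(b[...,2]-b[...,1]>40)&(b[...,2]<150)
for s,p in comps(m,20):
    if 250<s[0]<350 and 200<s[1]<290:
        q=ray(c,p,.087)[:,:2]-[.4803,-.2219];a=q@[.9755,-.2198]*1000;t=q@[.2198,.9755]*1000;print(s,a.min().round(1),a.max().round(1),np.median(t).round(1))
go(.4795,-.2235,-.0076,-12.7)
E
```

```text
time_s: 11.3
tool_pos: [0.4798, -0.2254, 0.0608]
tool_rot: [180.0, -0.0, -12.8]
force: [-0.4, -0.4, 0.5]
grip_width: 0.0088
grasp_force: 20.0
[325 230  18   6  77] 19.9 53.9 1.2
[287 234  25   8 109] -47.2 -2.6 1.8
[328 255  12  20  72] -13.0 9.5 -104.0
[292 264  38  17  95] -72.1 -6.0 -102.6
dp cm [-0.07 -0.17  6.83] twist -0.1 rot [ 1.7999e+02 -1.0000e-02 -1.2780e+01] t 11.35 q7 -82
```

```bash
python3 -m jog '[{"dp":[-0.2,-0.17,2],"twist":0,"fingers":0},{"dp":[-0.2,-0.17,4.5],"twist":0,"fingers":0},{"dp":[-0.2,-0.17,5.7],"twist":0,"fingers":0},{"dp":[-0.2,-0.17,6.4],"twist":0,"fingers":0},{"dp":[-0.2,-0.17,6.8],"twist":0,"fingers":0},{"dp":[-0.2,-0.17,6.8],"twist":0,"fingers":0}]'
```

```text
time_s: 12.1
tool_pos: [0.4784, -0.2221, -0.007]
tool_rot: [180.0, -0.0, -12.7]
force: [0.2, -0.6, -0.3]
grip_width: 0.0084
grasp_force: 20.0
```

```bash
python3 -m jog '[{"dp":[0,0.05,0.15],"twist":0,"fingers":0},{"dp":[0,0.05,0.15],"twist":0,"fingers":0.22},{"dp":[0,0.05,0.15],"twist":0,"fingers":0.22},{"dp":[0,0.05,0.15],"twist":0,"fingers":0.22},{"dp":[0,0,-2],"twist":0,"fingers":0.22},{"dp":[0,0,-8],"twist":0,"fingers":0.22},{"dp":[0,-4,-14],"twist":0,"fingers":0.4},{"dp":[0,-10,-14],"twist":0,"fingers":0.4}]'
python3 - <<'E'
from h import *
from cell import env
c=env.read_camera('scene');cv2.imwrite('pics/scene7.png',c['pixels']);np.savez('scene7.npz',**c)
cv2.imwrite('pics/c7.png',cv2.resize(c['pixels'][215:290,250:355],(800,571),interpolation=2))
E
```

```text
time_s: 13.1
tool_pos: [0.5021, -0.1299, 0.137]
tool_rot: [179.9, -0.5, -13.0]
force: [0.7, 1.6, -0.3]
grip_width: 0.0308
grasp_force: 0.0
```

View pics/c7.png

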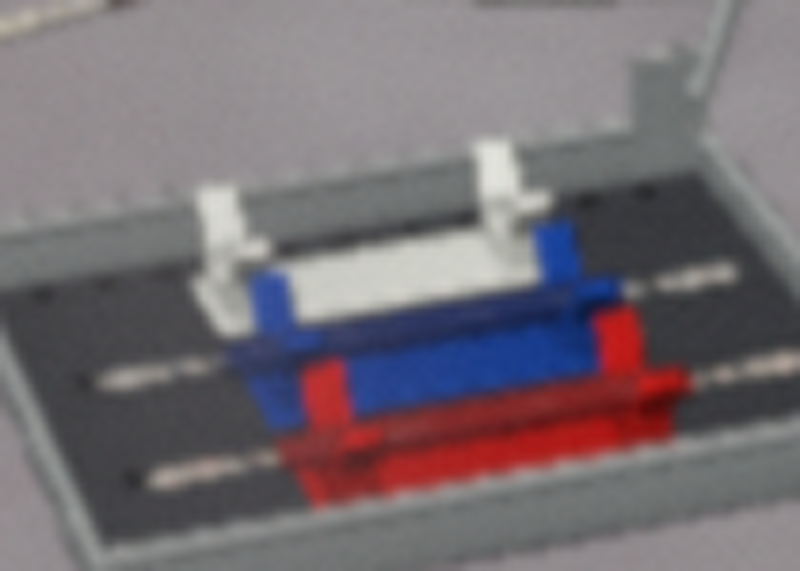

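The red carver sits in the red saddles, with handle ends at crop (280,453) and (690,380). I'll check its centring and work out the move to silver.

```bash
python3 - <<'E'
from h import *
c=dict(np.load('scene7.npz'))
for p in [(282,453),(690,380),(147,475)]:
    q=ray(c,[250+p[0]/7.62,215+p[1]/7.62],.0205)[0,:2]-[.4803,-.2219];print(p,(q@[.9755,-.2198]*1000).round(1),(q@[.2198,.9755]*1000).round(1))
print(ray(dict(np.load('top0.npz')),[[174,231],[186,283]],.0045).round(4))
# aim of commanded end pose: 
go(.4705,.1122,.02,13.7)
E
```

```text
(282, 453) -48.6 -1.2
(690, 380) 50.3 -2.3
(147, 475) -79.9 0.0
[[0.5207 0.1249 0.0045]
 [0.4195 0.096  0.0045]]
dp cm [ -8.1  -21.68  11.62] twist -25.9 rot [-179.68   -0.38  -12.24] t 13.15 q7 -93
```

```bash
python3 -m jog '[{"dp":[-2,-5,0],"twist":-6,"fingers":0.4},{"dp":[-4,-10,0],"twist":-13,"fingers":0.4},{"dp":[-6,-15,2],"twist":-20,"fingers":0.4},{"dp":[-8,-20,6],"twist":-26,"fingers":0.4},{"dp":[-8,-21.5,10],"twist":-26,"fingers":0.4},{"dp":[-8,-21.5,10],"twist":-26,"fingers":0.4},{"dp":[-8,-21.5,10],"twist":-26,"fingers":0.4},{"dp":[-8,-21.5,10],"twist":-26,"fingers":0.4}]'
python3 -c "
from h import *
go(.4705,.1117,-.0225,13.7)"
```

```text
time_s: 14.15
tool_pos: [0.4702, 0.0986, 0.034]
tool_rot: [179.9, -0.2, 13.2]
force: [0.4, 0.1, 1.2]
grip_width: 0.0348
grasp_force: 0.0
dp cm [ 0.33 -1.27  5.65] twist -0.5 rot [ 1.7995e+02 -1.6000e-01  1.3170e+01] t 14.15 q7 -95
```

```bash
python3 -m jog '[{"dp":[0.3,-1.25,1],"twist":-0.5,"fingers":0.4},{"dp":[0.3,-1.25,3.5],"twist":-0.5,"fingers":0.4},{"dp":[0.3,-1.25,5.65],"twist":-0.5,"fingers":0.4},{"dp":[0.3,-1.25,5.65],"twist":-0.5,"fingers":0.4},{"dp":[0.3,-1.25,5.65],"twist":-0.5,"fingers":0},{"dp":[0.3,-1.25,5.65],"twist":-0.5,"fingers":0},{"dp":[0.3,-1.25,5.65],"twist":-0.5,"fingers":0},{"dp":[0.3,-1.25,5.65],"twist":-0.5,"fingers":0}]' 20
python3 -c "
from h import *
go(.4992,-.1375,.06,-12.7)"
```

```text
time_s: 15.15
tool_pos: [0.469, 0.1127, -0.0239]
tool_rot: [180.0, -0.0, 13.8]
force: [0.1, 0.7, 4.7]
grip_width: 0.0084
grasp_force: 20.6
dp cm [-3.04 25.02 -8.39] twist 26.5 rot [ 1.80e+02 -5.00e-02  1.38e+01] t 15.15 q7 -99
```

```bash
python3 -m jog '[{"dp":[0,0,-4],"twist":0,"fingers":0},{"dp":[-0.5,3.5,-8.4],"twist":3,"fingers":0},{"dp":[-1.2,9,-8.4],"twist":9,"fingers":0},{"dp":[-1.9,15,-8.4],"twist":15,"fingers":0},{"dp":[-2.5,20.5,-8.4],"twist":22,"fingers":0},{"dp":[-3.15,25,-8.4],"twist":26.5,"fingers":0},{"dp":[-3.15,25,-8.4],"twist":26.5,"fingers":0},{"dp":[-3.15,25,-8.4],"twist":26.5,"fingers":0}]'
python3 - <<'E'
from h import *
from cell import env
import time
c=env.read_camera('scene');cv2.imwrite('pics/scene8.png',c['pixels']);np.savez('scene8.npz',**c)
cv2.imwrite('pics/c8.png',cv2.resize(c['pixels'][195:270,250:355],(800,571),interpolation=2))
go(.4992-.001,-.1375,-.0079,-12.7)
E
```

```text
time_s: 16.15
tool_pos: [0.4969, -0.1369, 0.0591]
tool_rot: [-180.0, 0.1, -12.7]
force: [0.2, 0.3, -0.3]
grip_width: 0.0085
grasp_force: 20.0
dp cm [0.13 0.1  6.72] twist 0.1 rot [-1.7997e+02  8.0000e-02 -1.2590e+01] t 16.2 q7 -92
```

View pics/c8.png

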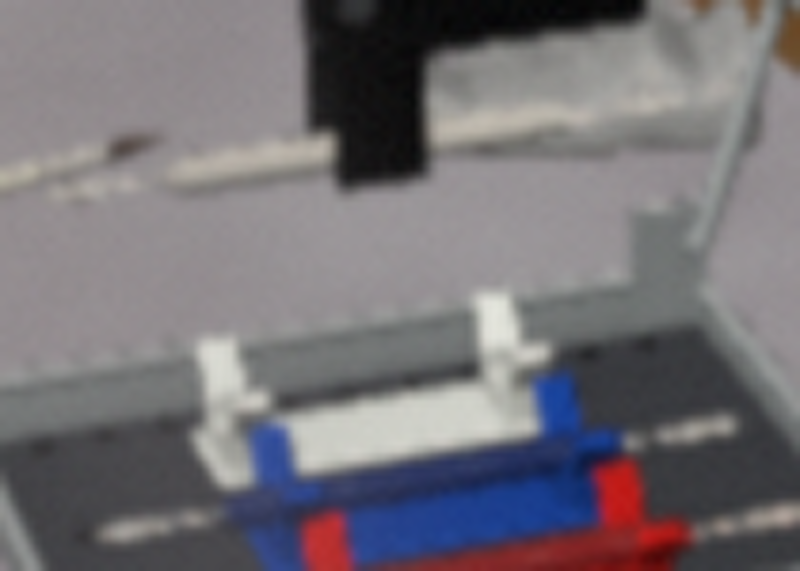

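The silver carver is held with handle ends at crop (168,175) and about (570,115). I'll convert those to positions.

```bash
python3 - <<'E'
from h import *
c=dict(np.load('scene8.npz'))
for p in [(170,177),(570,115),(50,190),(720,95)]:
    q=ray(c,[250+p[0]/7.62,195+p[1]/7.62],.0875)[0,:2]-[.4997,-.1361];print(p,(q@[.9755,-.2198]*1000).round(1),(q@[.2198,.9755]*1000).round(1))
E
```

```text
(170, 177) -48.9 -2.7
(570, 115) 51.7 -2.5
(50, 190) -77.3 -0.0
(720, 95) 90.2 -4.1
```

```bash
python3 -m jog '[{"dp":[-0.1,0,2],"twist":0.1,"fingers":0},{"dp":[-0.1,0,4.5],"twist":0.1,"fingers":0},{"dp":[-0.1,0,5.7],"twist":0.1,"fingers":0},{"dp":[-0.1,0,6.4],"twist":0.1,"fingers":0},{"dp":[-0.1,0,6.75],"twist":0.1,"fingers":0},{"dp":[-0.1,0,6.75],"twist":0.1,"fingers":0}]'
```

```text
time_s: 16.95
tool_pos: [0.497, -0.1375, -0.0073]
tool_rot: [180.0, -0.0, -12.8]
force: [-0.3, 0.2, 0.1]
grip_width: 0.0083
grasp_force: 20.0
```

```bash
python3 -m jog '[{"dp":[0,0,0.1],"twist":0,"fingers":0.25},{"dp":[0,0,0.1],"twist":0,"fingers":0.25},{"dp":[0,0,0.1],"twist":0,"fingers":0.25},{"dp":[0,0,-2],"twist":0,"fingers":0.25},{"dp":[0,0,-8],"twist":0,"fingers":0.25},{"dp":[-3,0,-15],"twist":0,"fingers":0},{"dp":[-9,0,-15],"twist":0,"fingers":0},{"dp":[-13,0,-15],"twist":0,"fingers":0}]'
python3 - <<'E'
from h import *
from cell import env
c=env.read_camera('scene');cv2.imwrite('pics/scene9.png',c['pixels']);np.savez('scene9.npz',**c)
cv2.imwrite('pics/c9.png',cv2.resize(c['pixels'][200:290,250:376],(800,571),interpolation=2))
E
```

```text
time_s: 17.95
tool_pos: [0.369, -0.1085, 0.1438]
tool_rot: [180.0, -0.2, -12.8]
force: [-0.7, -0.7, -0.3]
grip_width: 0.003
grasp_force: 0.0
```

View pics/c9.png

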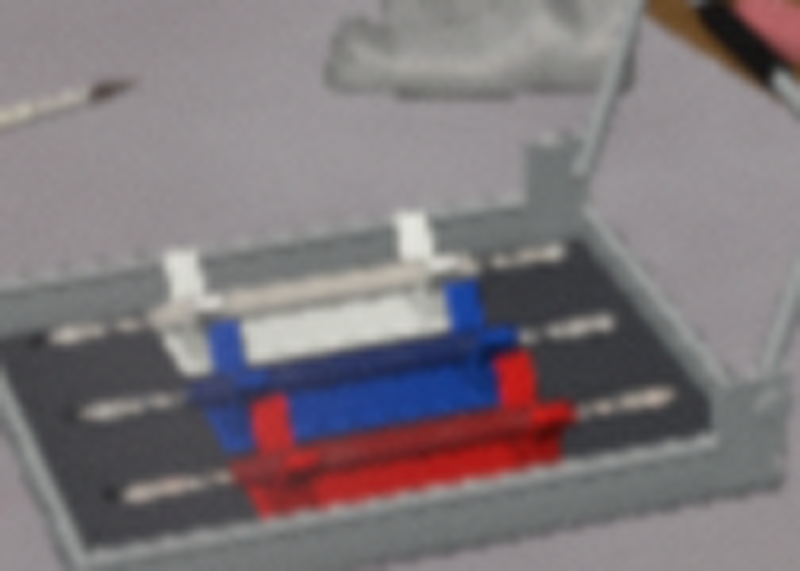

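All three lie level in their saddles. The silver carver's tips are at crop (48,335) and (567,252). Next I move behind the bail.

```bash
python3 - <<'E'
from h import *
c=dict(np.load('scene9.npz'))
for p in [(48,335),(567,252)]:
    q=ray(c,[250+p[0]/6.35,200+p[1]/6.35],.0205)[0,:2]-[.4997,-.1361];print(p,(q@[.9755,-.2198]*1000).round(1),(q@[.2198,.9755]*1000).round(1))
E
python3 -m jog '[{"dp":[5,1,0],"twist":0,"fingers":0},{"dp":[10,2,0],"twist":0,"fingers":0},{"dp":[15.5,3,0],"twist":0,"fingers":0},{"dp":[21,4.2,0],"twist":0,"fingers":0},{"dp":[27.5,4.2,0],"twist":0,"fingers":0},{"dp":[27.5,4.2,0],"twist":0,"fingers":0},{"dp":[27.5,4.2,0],"twist":0,"fingers":0},{"dp":[27.5,4.2,0],"twist":0,"fingers":0}]'
```

```text
(48, 335) -79.2 -1.9
(567, 252) 81.2 -5.2
time_s: 19.0
tool_pos: [0.6279, -0.2104, 0.1431]
tool_rot: [180.0, -0.0, -12.8]
force: [-0.4, -0.2, -0.2]
grip_width: 0.0003
grasp_force: 0.0
```

```bash
python3 -m jog '[{"dp":[0.4,0,4],"twist":0,"fingers":0},{"dp":[0.4,0,8],"twist":0,"fingers":0},{"dp":[0.4,0,9],"twist":0,"fingers":0},{"dp":[0.4,0,9],"twist":0,"fingers":0},{"dp":[0.4,0,9],"twist":0,"fingers":0}]'
python3 - <<'E'
from h import *
from cell import env
go(.49+.11*.9755,-.179-.11*.2198,.0523,-12.7)
c=env.read_camera('scene')
cv2.imwrite('pics/c10.png',cv2.resize(c['pixels'][140:290,250:460],(800,571),interpolation=2))
E
```

```text
time_s: 19.62
tool_pos: [0.634, -0.2119, 0.0549]
tool_rot: [180.0, -0.2, -12.8]
force: [0.8, -1.0, -0.2]
grip_width: 0.0004
grasp_force: 0.0
dp cm [-3.77 -0.04  0.26] twist -0.1 rot [179.97  -0.22 -12.8 ] t 19.62 q7 -90
```

View pics/c10.png

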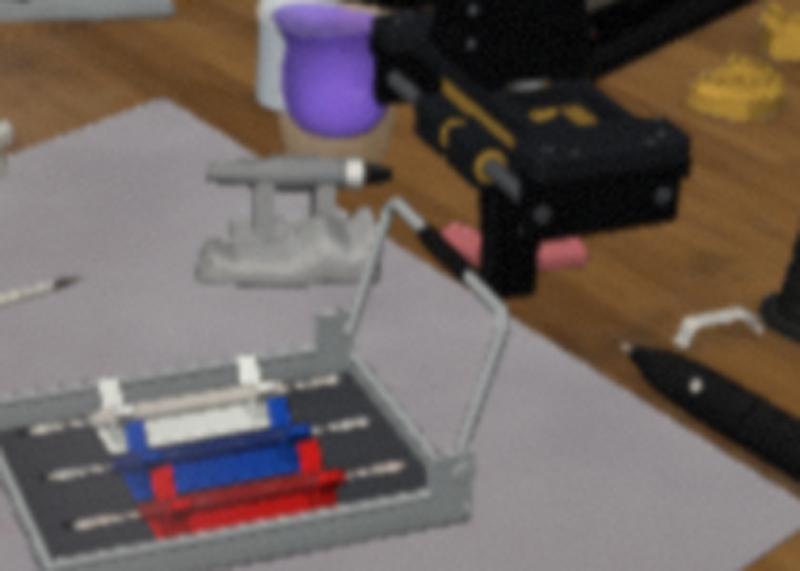

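The closed fingers stand behind the sleeve (crop fingers 505,270; sleeve 440,250). Now I push the bail over.

```bash
python3 -m jog '[{"dp":[-2,0,0],"twist":0,"fingers":0},{"dp":[-3.8,0,0.2],"twist":0,"fingers":0},{"dp":[-5.6,0,0.4],"twist":0,"fingers":0},{"dp":[-7.2,0,0.8],"twist":0,"fingers":0},{"dp":[-8.6,0,1.5],"twist":0,"fingers":0},{"dp":[-9.6,0,2.4],"twist":0,"fingers":0},{"dp":[-10.3,0,3.2],"twist":0,"fingers":0},{"dp":[-10.3,0,3.2],"twist":0,"fingers":0}]'
python3 - <<'E'
from h import *
from cell import env
c=env.read_camera('scene');np.savez('s11.npz',**c)
cv2.imwrite('pics/c11.png',cv2.resize(c['pixels'][170:290,240:408],(800,571),interpolation=2))
o=env.get_obs();p=o['tool_pos'][:2]-np.array([.49,-.179]);print(p@[.9755,-.2198],p@[.2198,.9755],o['tool_pos'][2]+.0277,o['force'])
E
```

```text
time_s: 20.68
tool_pos: [0.5329, -0.1889, 0.02]
tool_rot: [180.0, -0.1, -12.8]
force: [3.6, -0.9, -1.8]
grip_width: 0.0005
grasp_force: 1.8
0.04401499725808429 -0.00017925981772804028 0.047856869841054514 [ 3.8628357  -1.1255849  -2.57158975]
```

View pics/c11.png

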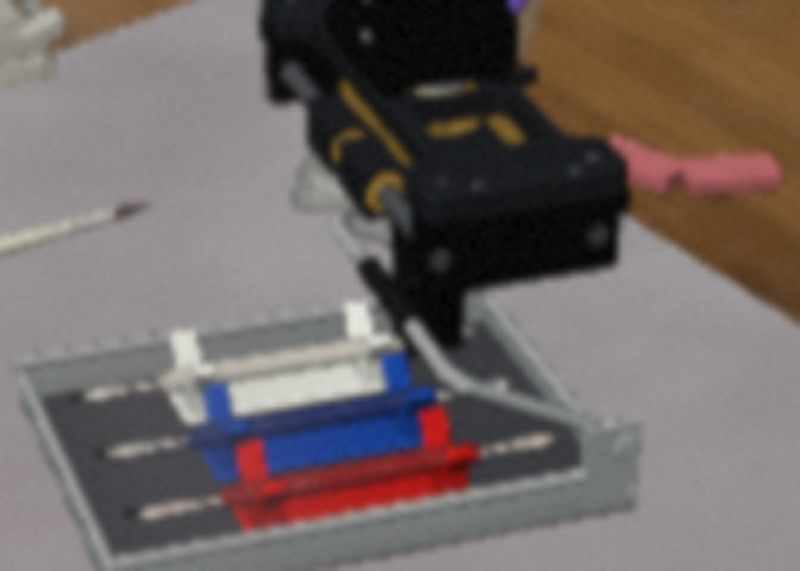

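The bail is over at about 30° (bar near crop 400,300). I'll back off, rise, go over the sleeve and press down.

```bash
python3 -m jog '[{"dp":[0.8,0,-0.5],"twist":0,"fingers":0},{"dp":[0.8,0,-4.5],"twist":0,"fingers":0},{"dp":[0.6,0,-5],"twist":0,"fingers":0},{"dp":[-1.8,0,-5],"twist":0,"fingers":0},{"dp":[-2,0,-4],"twist":0,"fingers":0},{"dp":[-2.1,0,-2],"twist":0,"fingers":0},{"dp":[-2.3,0,-1],"twist":0,"fingers":0},{"dp":[-2.4,0,0],"twist":0,"fingers":0}]'
python3 -m jog '[{"dp":[0,0,0.4],"twist":0,"fingers":0},{"dp":[0,0,0.8],"twist":0,"fingers":0},{"dp":[0,0,1.0],"twist":0,"fingers":0},{"dp":[0,0,1.1],"twist":0,"fingers":0},{"dp":[0,0,1.1],"twist":0,"fingers":0}]'
```

```text
time_s: 21.72
tool_pos: [0.5086, -0.1832, 0.0194]
tool_rot: [-180.0, 0.0, -12.8]
force: [-0.9, 0.0, 0.6]
grip_width: 0.0007
grasp_force: 0.2
time_s: 22.35
tool_pos: [0.5093, -0.1835, 0.0123]
tool_rot: [180.0, -0.0, -12.8]
force: [-7.1, 1.9, 18.2]
grip_width: 0.0006
grasp_force: 9.1
```

It resists with 18 N, where 1 N moves it, so it is probably at its stop. I'll lift off and look.

```bash
python3 -m jog '[{"dp":[0,0,0],"twist":0,"fingers":0},{"dp":[0,0,-3],"twist":0,"fingers":0},{"dp":[0,0,-9],"twist":0,"fingers":0},{"dp":[-4,0,-15],"twist":0,"fingers":0},{"dp":[-10,0,-16],"twist":0,"fingers":0},{"dp":[-15,0,-16],"twist":0,"fingers":0},{"dp":[-15,0,-16],"twist":0,"fingers":0}]'
python3 - <<'E'
from h import *
from cell import env
c=env.read_camera('scene')
R=cv2.Rodrigues(c['rvec'])[0];C=-R.T@c['tvec'].reshape(3);D=c['depth'];v,u=np.mgrid[:480,:640]
W=(np.dstack([(u-c['cx'])/c['fx']*D,(v-c['cy'])/c['fy']*D,D]))@R+C
P=W-[.49,-.179,0];a=P[...,0]*.9755-P[...,1]*.2198;b=P[...,0]*.2198+P[...,1]*.9755;z=W[...,2]
for a0 in(.01,.02,.03,.05,.07):
  for lo,hi in((-.024,-.012),(-.075,-.05)):
    g=(abs(a-a0)<.006)&(b>lo)&(b<hi)&(z<.1)
    if g.any():print(a0,lo,np.percentile(z[g],[50,90,98]).round(4))
cv2.imwrite('pics/c12.png',cv2.resize(c['pixels'][200:290,250:376],(800,571),interpolation=2))
E
```

```text
time_s: 23.22
tool_pos: [0.3599, -0.15, 0.1699]
tool_rot: [179.9, -0.1, -12.9]
force: [0.8, -0.3, 0.3]
grip_width: 0.0007
grasp_force: 0.0
0.01 -0.024 [0.0075 0.0102 0.0268]
0.01 -0.075 [0.0118 0.0224 0.0226]
0.02 -0.024 [0.0325 0.0369 0.0374]
0.02 -0.075 [0.0226 0.0345 0.0355]
0.03 -0.024 [0.0231 0.0318 0.0332]
0.03 -0.075 [0.0182 0.0344 0.0351]
0.05 -0.024 [0.0052 0.0066 0.0069]
0.05 -0.075 [0.0198 0.0341 0.0353]
0.07 -0.024 [0.0057 0.0068 0.0069]
0.07 -0.075 [0.0222 0.0344 0.036 ]
```

View pics/c12.png

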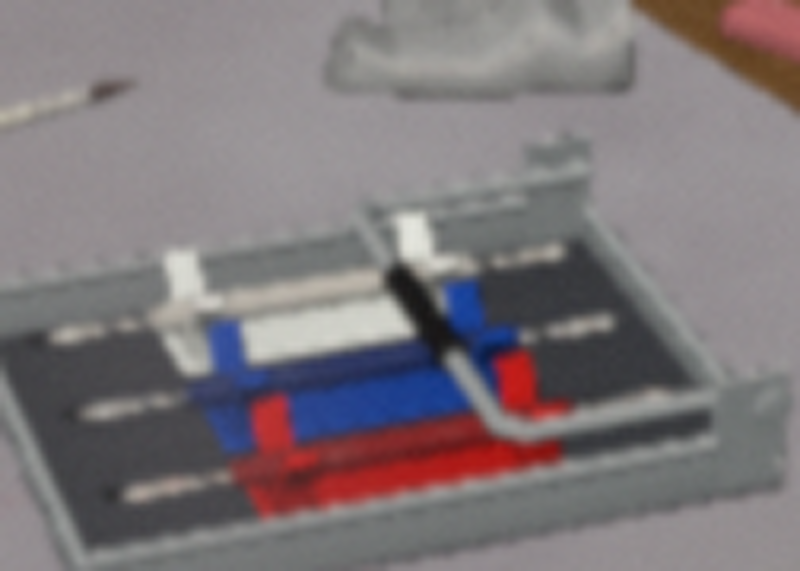

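The bail lies level over the handles: arm tops are at 35 mm all along and the sleeve top is at 37 mm, both as expected for closed. The three carvers are undisturbed and the robot is clear, so I hand in.

```bash
python3 -c "
from cell import env
print(env.sign_off())"
```

```text
the job is handed in; nothing more can be done
None
```

All three carvers are seated and centred to about 1 mm in their own cradles, the bail is fully closed over them, the brushes were left alone, and the job was handed in at about 23 s.

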